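# Make up a sugar-skull decorating caddy

## Task

Make up the wooden caddy for the next decorator so that it holds exactly one plain white skull and one clay cup, each standing flat in a bay of its own in the front row, and one icing bottle from the leaning rack, standing upright at the bottom of the round well. One of these is in the caddy already, so do not add a second of that kind. Set things down gently, do not drop them, and leave the spare pieces and everything else on the table where they are.

Things in the scene. Friction and masses are not known exactly. Their poses are not given: they have to be found in the camera images.
- caddy: Fixed wooden carrying caddy, 186 x 270 mm on plan. Origin: at table height below its handle; z up, y along the handle, x from the front row to the back row. Inner floor at z = 8. Front row from +y to -y: block with a round well, middle bay, end bay. Back row (x 3 to 77): three fixed sprinkle jars 52 mm high, to be left alone. Walls 6 mm thick, tops at z = 24; end walls (outermost 10 mm in y) at 42.
- well (a point): Centre of the mouth of the round well in the caddy's block: a vertical hole 52 mm across and 42 mm deep, its mouth 50 mm above the table, its bottom is the caddy's floor. The block is 91 mm (x) by 63 mm (y).
- bay_middle (a point): Centre of the floor of the caddy's middle bay (8 mm above the table). The bay is open above, 91 mm (caddy x) by 90 mm (caddy y) inside; walls 16 mm above its floor.
- bay_end (a point): Centre of the floor of the caddy's end bay, 8 mm above the table; same size as the middle bay, but the wall on its outer (-y) side stands 34 mm above the floor.
- handle_mid (a point): Middle of the caddy's fixed dowel handle: 22 mm thick, along caddy y, axis 235 mm above the table, 51 mm behind the centres of the front bays and well. Upright boards 36 mm wide (x) carry it at y = -130 and +130. A hand held straight down over the front row meets it: tilt the tool, hand leaning to the front (-x).
- rack: Fixed wire bottle rack, dark board 190 x 200 mm. Origin: mid-board at table height; front faces its own -x. Two cradles at y = +50 and -50 (foot of the bottle at x = -45, z = 45) lean back 40 degrees from vertical, so a bottle leans towards the rack's +x. Each cradle: two 8 mm rods under the bottle, 118 mm long, 24 mm apart, a foot plate and a lip 12 mm high before the foot: draw the bottle out along its lean first.
- skull_a: Plain white sugar skull (one of two alike), solid: 73 mm long, 57 mm wide, 69 mm high, about 180 g. Origin: centre of its flat underside; z up, the face looks to -x, y across. Widest, rounded flanks 40 mm above the underside, at x = 0. Starts on the table, on the robot's right.
- skull_b: Plain white sugar skull (one of two alike), solid: 73 mm long, 57 mm wide, 69 mm high, about 180 g. Origin: centre of its flat underside; z up, the face looks to -x, y across. Widest, rounded flanks 40 mm above the underside, at x = 0. Starts either in the caddy's middle bay or, spare, on the flat board on the right (8 mm thick).
- cup_a: Brown clay cup without handle (one of two alike), open at the top: 56 mm across from 18 mm up to the rim, 46 mm across the foot, 66 mm high, wall 4.5 mm, about 150 g. Origin: centre of its underside, z up. Starts on the table, on the robot's right. (The small clay moulds fixed in the dark muffin tin are not cups.)
- cup_b: Brown clay cup without handle (one of two alike), open at the top: 56 mm across from 18 mm up to the rim, 46 mm across the foot, 66 mm high, wall 4.5 mm, about 150 g. Origin: centre of its underside, z up. Starts either in the caddy's middle bay or, spare, on the flat board on the right (8 mm thick); whichever of skull_b and cup_b is not in the caddy is on the board.
- bottle_pink: Pink icing squeeze bottle (one of two, alike but for the colour; either will do): round body 44 mm across and 118 mm long, then a shoulder and a white pointed cap, 150 mm in all, about 160 g, balance point near 62 mm from the foot. Origin: centre of its foot; its z runs along it to the cap. It starts leaning in the rack.
- bottle_purple: Purple icing squeeze bottle (one of two, alike but for the colour; either will do): round body 44 mm across and 118 mm long, then a shoulder and a white pointed cap, 150 mm in all, about 160 g, balance point near 62 mm from the foot. Origin: centre of its foot; its z runs along it to the cap. It starts leaning in the rack.
- painted_skull_a: Finished, painted sugar skull with a pink crown, 62 mm long, 49 wide, 59 high, on the table, on the robot's right; not for the caddy, bystander. Origin: centre of its underside.
- painted_skull_b: Finished, painted sugar skull with a green crown, 62 mm long, 49 wide, 59 high, on the flat board on the right; not for the caddy, bystander. Origin: centre of its underside.
Not all that is in view belongs to the job. What is shaped like the skull_a but orange is not meant.

How it is judged (in metres and radians):
At the end, for the whole second after the job is handed in: One plain skull and one cup on the floor (4 mm) of the front bays and one bottle on the bottom (4 mm) of the well, within 9 mm of its axis; all upright within 0.12 rad, released, at rest (0.02 m/s). The second skull, cup and bottle are within 25 mm of their starts ((((x of skull_a in the frame of caddy between -0.085 and -0.018 m and y of skull_a in the frame of caddy between -0.112 and 0.052 m and z of skull_a in the frame of caddy between 0.003 and 0.0125 m and angle between skull_a's own z axis and vertical below 0.12 rad) and distance of skull_b from where it was at the start of the episode below 0.025 m) or ((x of skull_b in the frame of caddy between -0.085 and -0.018 m and y of skull_b in the frame of caddy between -0.112 and 0.052 m and z of skull_b in the frame of caddy between 0.003 and 0.0125 m and angle between skull_b's own z axis and vertical below 0.12 rad) and distance of skull_a from where it was at the start of the episode below 0.025 m)) and (((x of cup_a in the frame of caddy between -0.085 and -0.018 m and y of cup_a in the frame of caddy between -0.112 and 0.052 m and z of cup_a in the frame of caddy between 0.003 and 0.0125 m and angle between cup_a's own z axis and vertical below 0.12 rad) and distance of cup_b from where it was at the start of the episode below 0.025 m) or ((x of cup_b in the frame of caddy between -0.085 and -0.018 m and y of cup_b in the frame of caddy between -0.112 and 0.052 m and z of cup_b in the frame of caddy between 0.003 and 0.0125 m and angle between cup_b's own z axis and vertical below 0.12 rad) and distance of cup_a from where it was at the start of the episode below 0.025 m)) and (((horizontal distance between bottle_pink and well below 0.009 m and z of bottle_pink in the frame of caddy between 0.003 and 0.0125 m and angle between bottle_pink's own z axis and vertical below 0.12 rad) and distance of bottle_purple from where it was at the start of the episode below 0.025 m) or ((horizontal distance between bottle_purple and well below 0.009 m and z of bottle_purple in the frame of caddy between 0.003 and 0.0125 m and angle between bottle_purple's own z axis and vertical below 0.12 rad) and distance of bottle_pink from where it was at the start of the episode below 0.025 m)) and linear speed of each of skull_a, skull_b, cup_a, cup_b, bottle_pink, bottle_purple below 0.02 m/s); the robot touches nothing.
It fails at once if a skull, cup or bottle is dropped (falls free faster than 0.6 m/s, about 2 cm) ((contact force between skull_a and the fingers below 0.3 N and linear speed of skull_a above 0.6 m/s) or (contact force between skull_b and the fingers below 0.3 N and linear speed of skull_b above 0.6 m/s) or (contact force between cup_a and the fingers below 0.3 N and linear speed of cup_a above 0.6 m/s) or (contact force between cup_b and the fingers below 0.3 N and linear speed of cup_b above 0.6 m/s) or (contact force between bottle_pink and the fingers below 0.3 N and linear speed of bottle_pink above 0.6 m/s) or (contact force between bottle_purple and the fingers below 0.3 N and linear speed of bottle_purple above 0.6 m/s)).
It fails at once if a painted skull is moved by more than 30 mm (distance of any of painted_skull_a, painted_skull_b from where it was at the start of the episode above 0.03 m).
It also fails if it takes over 67 s, if anything falls off the work surface, if the arm or the gripper's body presses on something with over 40 N, if the wrist force passes 120 N, or if a joint passes its speed limit or range.

## Robot

A 6-joint arm with a two-finger parallel gripper is mounted at the origin on the work surface. World frame = base frame: x ahead of the robot, y to its left, z up, the work surface at z = 0. Lengths are in m, angles in degrees, forces in N, time in s.
With the tool pointing down it reaches from about 0.4 to 0.825 m from the base axis. Payload 7 kg.
Tool frame: the origin (TCP) lies midway between the tips of the shut fingers; the grasp point (between the pads) lies 19 mm behind it; z points along the fingers, y is the line along which they close (so a half turn about z gives the same grasp; the last joint's range is limited). The gripper opens to 88 mm and grips with 3 to 60 N. Pads are 19 mm wide; open, the fingers measure 130 mm over their backs; the gripper's body (78 mm by 193 mm) begins 47 mm behind the grasp point.
Start: joints at [-49.612, 20.546, 0.682, 0, -70.136, -16.507], TCP at [0.273, -0.617, 0.227] pointing down, gripper open.
Joint ranges: [-176.03, 176.03], [-82.01, 121.73], [-58.28, 71.71], [-173.87, 95.51], [-174.79, -0.11], [-173.66, 173.66]. Speed limits (degrees/s): [136.94, 136.94, 172.46, 180, 180, 180].

## Interface

Orientations are given as a 3x3 rotation matrix whose columns are the frame's x, y, z axes.
In Python, from rig import robot gives the robot as it stands. Calls block until the motion is done:
- robot.goto(position, orientation): joint-space move of the TCP to a pose.
- robot.servo_line(position, ori=None, speed=0.15): straight line of the TCP; ori=None keeps the orientation; speed is the mean speed in m/s.
- robot.movej(angles): joint-space move.
- robot.move_gripper(opening): opening from 0.0 (shut) to 1.0 (fully open); the grip force is fixed at half the most; returns when the fingers have stopped.
- robot.dwell(seconds).
- robot.ik(position, orientation): joint angles nearest the present ones, or None.
- robot.grab_frame(name): name is "side" or "top"; returns (picture, depth): 480x640x3 uint8, red, green, blue; 480x640 float32, m along the optical axis (not along the pixel's ray), 0 where there is no reading.
- robot.camera_info(name): a dict with "vfov" (degrees; the focal length in pixels is half the picture's height over the tangent of half this angle, whatever the lens; pixels are square), "cx", "cy" (the principal point, pixels), "view" (4x4, takes a point from world to camera coordinates). Camera axes: x right, y down, z forward; pixel columns grow to the right and rows downward; lengths in m; the calibration is good to about 2 mm. A picture is of the moment at which its call begins. camera_info takes no time and is no camera call.
A pose or a line that the arm cannot do raises robot.Unreachable and nothing moves.
- robot.job_done(): hands the job in; it is judged then, once.
Readings, each from a call of its own:
- robot.read_t(): time.
- robot.read_qpos(): joint angles.
- robot.read_qvel(): joint speeds.
- robot.read_effort(): joint torques, N m.
- robot.read_position(): TCP position.
- robot.read_tcp_rot(): TCP orientation.
- robot.read_force(): force on the tool from outside, world axes, zero at the start.
- robot.read_ft_torque(): the same for the moment, N m.
- robot.read_grip_width(): opening from 0.0 (shut) to 1.0 (fully open).
- robot.read_finger_force(): force on a finger pad.
Only numpy, scipy, OpenCV 4.12 (cv2) and the standard library are available. Lean on these libraries where they do the work, as an engineer would, in place of code of your own. Each camera call takes 0.05 s, during which the arm holds its last target. There are 200 camera calls.

## Working session

There is one attempt and no reset: what is moved stays moved. The work goes in short steps, each a Python script; the robot and the scene stay as the last script left them, time stands still between calls to the robot, and variables do not carry over. Pictures are saved under pics/ and viewed, at most 10 in all, crops included, and the job is handed in when it is done.

```bash
mkdir -p pics; ls; python3 - <<'E'
from rig import robot
import cv2,numpy as np
for n in("side","top"):
    p,d=robot.grab_frame(n); cv2.imwrite(f"pics/{n}0.png",p[:,:,::-1]); np.savez(f"{n}0.npz",p=p,d=d)
    c=robot.camera_info(n); print(n,c, (d>0).mean())
E
```

```text
pics
side {'vfov': 46.35800667611121, 'cx': 325.8318822406299, 'cy': 244.18568998643505, 'view': array([[-0.99281698, -0.11864286,  0.01543755,  0.49506953],
       [-0.07660645,  0.53126667, -0.84373407,  0.1851832 ],
       [ 0.09190157, -0.83885613, -0.53653937,  1.21243216],
       [ 0.        ,  0.        ,  0.        ,  1.        ]])} 0.99609375
top {'vfov': 53.83991138399729, 'cx': 324.1338741712438, 'cy': 249.390248376871, 'view': array([[ 0.00188116, -0.99995295, -0.00951624, -0.02139554],
       [-0.99907893, -0.00147139, -0.04288495,  0.52219399],
       [ 0.04286893,  0.00958815, -0.9990347 ,  1.36334508],
       [ 0.        ,  0.        ,  0.        ,  1.        ]])} 0.995927734375
```

View pics/side0.png

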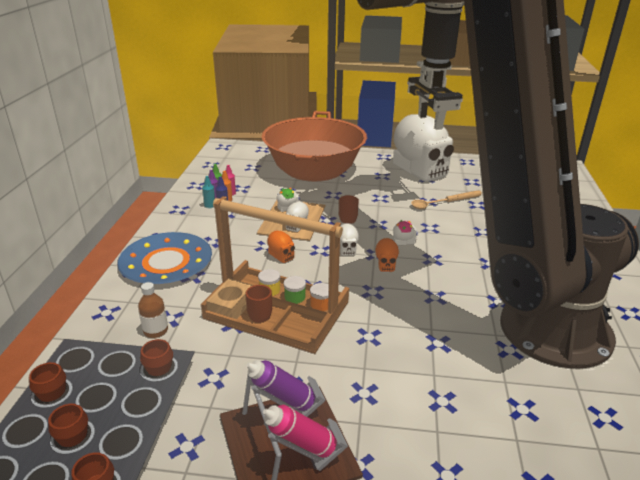

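View pics/top0.png

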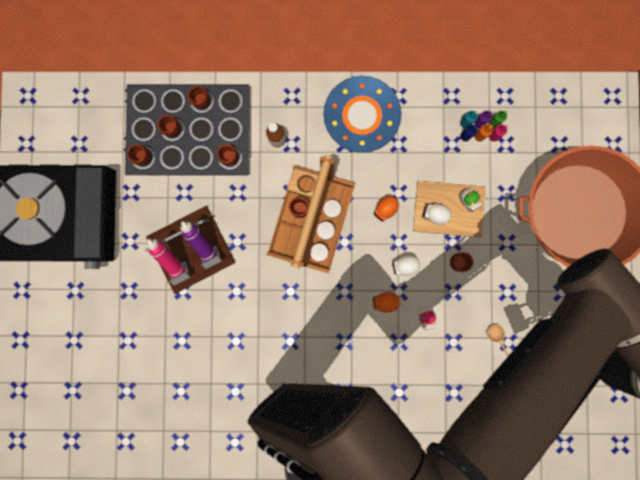

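The top view shows the cup at (300,205) already in the middle bay, with the well at (307,184) and the end bay empty near (290,245).

The white objects are:
- a skull on the table at (405,264), which is skull_a
- a skull on the board at (438,212), which is the spare, skull_b

The orange one at (386,207) and the rust one at (386,302) are decoys. The bottles are at (165,260) and (198,240). That leaves skull_a and one bottle to place. I'll measure them next.

```bash
cat > h.py <<'E'
import numpy as np,cv2
from rig import robot
def cloud(n,p=None,d=None):
    if p is None: p,d=robot.grab_frame(n)
    c=robot.camera_info(n); f=240/np.tan(np.radians(c['vfov']/2))
    v,u=np.mgrid[:480,:640]
    P=np.stack([(u-c['cx'])/f*d,(v-c['cy'])/f*d,d],-1)
    V=c['view']; W=(P-V[:3,3])@V[:3,:3]
    W[d<=0]=np.nan
    return p,W
E
cat > m.py <<'E'
from h import *
D={}
for n in("side","top"):
    z=np.load(n+"0.npz"); p,W=cloud(n,z['p'],z['d']); D[n]=(p,W,cv2.cvtColor(p,cv2.COLOR_RGB2HSV))
p,W,H=D["top"]
def box(m,u0,u1,v0,v1):
    k=np.zeros_like(m);k[v0:v1,u0:u1]=m[v0:v1,u0:u1];return k
def rect(Q): 
    r=cv2.minAreaRect(Q[:,:2].astype(np.float32)*1000); return np.round(r[0],1),np.round(r[1],1),round(r[2],1)
t=W[box(np.ones((480,640),bool),360,380,225,245)]; print("table top z",np.nanmedian(t[:,2]))
# handle
for n,b in(("top",(260,360,145,280)),("side",(205,350,190,250))):
    p,W,H=D[n]
    m=box((W[...,2]>.226)&(W[...,2]<.26),*b); Q=W[m]; c=Q.mean(0); w,v=np.linalg.eigh(np.cov(Q[:,:2].T)); a=v[:,1]; s=(Q[:,:2]-c[:2])@a; t=(Q[:,:2]-c[:2])@v[:,0]
    print(n,"handle",m.sum(),c,a,np.degrees(np.arctan2(a[1],a[0])),"mid",c[:2]+a*(s.min()+s.max())/2,np.ptp(s),np.ptp(t),rect(Q),Q[:,2].max())
# caddy plan rect
p,W,H=D["top"]
print("caddy rect",rect(W[box((W[...,2]>.012)&(W[...,2]<.06),262,362,155,278)]))
for nm,b,zm in(("skull_a",(385,424,245,282),.012),("skull_b",(420,455,198,228),.022),("cup_caddy",(285,313,193,219),.06)):
    Q=W[box((W[...,2]>zm)&(W[...,2]<.1),*b)]; print(nm,len(Q),rect(Q),Q[:,2].max())
for n,b in(("side",(325,362,215,262)),):
    p,W2,H2=D[n]; Q=W2[box((W2[...,2]>.012)&(H2[...,1]<60),*b)]; print("side skull",rect(Q),Q[:,2].max())
# bottles: body points by hue
for n in D:
    p,W,H=D[n]
    for nm,h0,h1 in(("purple",130,150),("pink",155,175)):
        m=(H[...,0]>=h0)&(H[...,0]<=h1)&(H[...,1]>110)&(W[...,2]>.04)&(W[...,2]<.2)
        m=box(m,*((130,240,200,300) if n=="top" else (230,360,350,470))); Q=W[m]
        c=Q.mean(0); w,v=np.linalg.eigh(np.cov(Q.T)); a=v[:,2]*np.sign(v[2,2]); s=(Q-c)@a
        print(n,nm,m.sum(),c.round(4),a.round(3),"tilt",np.degrees(np.arccos(a[2])).round(1),"az",np.degrees(np.arctan2(a[1],a[0])).round(1),np.percentile(s,[1,99]).round(3))
        np.save(f"b_{n}_{nm}.npy",Q)
# rack board
p,W,H=D["top"]; m=box((W[...,2]>.005)&(W[...,2]<.035)&(H[...,2]<120),135,245,200,300)
print("board",m.sum(),rect(W[m]),np.median(W[m][:,2]))
big=cv2.resize(D["top"][0][140:300,130:470,::-1],None,fx=2.35,fy=2.35,interpolation=cv2.INTER_CUBIC);cv2.imwrite("pics/crop1.png",big)
E
python3 m.py
```

```text
table top z -0.0009792050945552657
top handle 1106 [0.60575895 0.00693983 0.24287929] [-0.95875619  0.28422977] 163.48718626924156 mid [0.60580323 0.0069267 ] 0.28418167305027675 0.03572366301951077 (array([606. ,   7.6]), array([ 35.7, 284.2]), 73.4) 0.2504965116734448
side handle 1487 [0.59849953 0.01730431 0.2394482 ] [-0.95942063  0.28197883] 163.6216571417717 mid [0.60714693 0.01476279] 0.28751242573632996 0.03893189880679939 (array([606. ,  10.5]), array([ 38.3, 287.5]), 73.3) 0.24831937967789605
caddy rect (array([609.1,  17. ]), array([186.1, 270.8]), 73.4)
skull_a 452 (array([ 476.1, -254.2]), array([56.1, 71.2]), 13.2) 0.07812213836531803
skull_b 465 (array([ 622. , -340.7]), array([71.1, 56.8]), 71.7) 0.08312724243271383
cup_caddy 110 (array([639.2,  50.7]), array([53.3, 54.2]), 88.0) 0.07852360448379031
side skull (array([ 469.9, -106.9]), array([ 44.7, 342.2]), 0.1) 0.23206579821470638
side purple 960 [0.5251 0.3326 0.106 ] [0.59  0.266 0.763] tilt 40.3 az 24.3 [-0.066  0.054]
side pink 1610 [0.4816 0.4225 0.1046] [0.594 0.275 0.756] tilt 40.9 az 24.9 [-0.069  0.054]
top purple 430 [0.5341 0.3159 0.113 ] [0.582 0.325 0.746] tilt 41.8 az 29.2 [-0.058  0.05 ]
top pink 592 [0.4892 0.4    0.1086] [0.581 0.303 0.755] tilt 41.0 az 27.5 [-0.064  0.055]
board 2523 (array([523.2, 369.8]), array([189.5, 202.7]), 28.4) 0.011597033850552064
```

View pics/crop1.png

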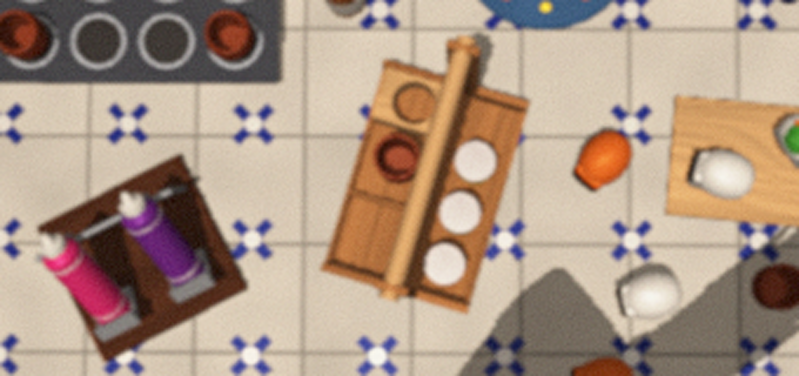

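The crop shows skull_a, plain white, at crop (650,293), which is full (405,264). It is on the table, so it is the one to move. The other white skull at crop (722,173) sits on the board and is the spare. The purple bottle is at crop (165,245), the well at (412,102), the cup at (398,157), and the end bay is empty. Next I'll find the well precisely and check reachability.

```bash
cat >> h.py <<'E'
rad=np.radians
def az(a): return np.array([np.cos(rad(a)),np.sin(rad(a)),0])
Z=np.array([0,0,1.])
CO=np.array([.6062,.008,0]); CY=az(-16.5); CX=az(-106.5)
def cad(x,y,z): return CO+CX*x+CY*y+Z*z
def ori(h,elev,flip=1):
    "tool z points along azimuth h, elev deg below horizontal; closing axis horizontal"
    z=az(h)*np.cos(rad(elev))-Z*np.sin(rad(elev)); y=flip*az(h+90)
    return np.stack([np.cross(y,z),y,z],1)
def tcp(g,R): return g+R[:,2]*.019   # TCP from grasp point
RA=28.4; RO=np.array([.5232,.3698,0]); BA=az(RA)*np.sin(rad(40))+Z*np.cos(rad(40))
def foot(y): return RO-az(RA)*.045+az(RA+90)*y+Z*.045
E
python3 - <<'E'
from h import *
z=np.load("top0.npz"); p,W=cloud("top",z['p'],z['d'])
m=np.zeros((480,640),bool); m[160:215,280:335]=1
c=robot.camera_info("top"); f=240/np.tan(np.radians(c['vfov']/2)); V=c['view']
g=cv2.cvtColor(p,cv2.COLOR_RGB2HSV)
L=np.stack([(W-CO)@CX,(W-CO)@CY,W[...,2]],-1)
hole=m&(L[...,2]<.040)&(abs(L[...,0]+.051)<.03)&(abs(L[...,1]-.094)<.03)
v,u=np.nonzero(hole); 
def plane(u,v,zz):
    d=np.array([(u-c['cx'])/f,(v-c['cy'])/f,1.]); R=V[:3,:3]; o=-R.T@V[:3,3]; d=R.T@d; return o+d*(zz-o[2])/d[2]
if len(u):
    (cu,cv_),r=cv2.minEnclosingCircle(np.stack([u,v],1).astype(np.float32)); P=plane(cu,cv_,.05); print("hole",len(u),cu,cv_,r,P,(P-CO)@CX,(P-CO)@CY)
blk=m&(abs(L[...,2]-.049)<.004)&(L[...,0]<-.015); Q=L[blk]; print("block",np.nanpercentile(Q,[1,50,99],axis=0).round(4))
# ik
def chk(n,P,R):
    q=robot.ik(P,R); print(n,P.round(3),None if q is None else np.round(q).astype(int))
G=np.array([.4761,-.2542,.040])
for fl in(1,-1):
  for t in(65,):
    R=ori(13.2-90,t,fl); chk(f"skull grasp {fl}",tcp(G,R),R); chk("hi",tcp(G+Z*.15,R),R)
    R=ori(-106.5,t,fl); chk("skull place",tcp(cad(-.055,-.067,.048),R),R);chk("hi",tcp(cad(-.055,-.067,.2),R),R)
for fl in(1,-1):
  for phi in(15,22):
    b=foot(-.05)+BA*.085; R=ori(RA,40+phi,fl); chk(f"bot {fl} {phi}",tcp(b,R),R); chk("out",tcp(b+BA*.07,R),R)
    for psi in(0,20,40,60):
        R=ori(-106.5+psi,phi,fl); chk(f"  well {psi}",tcp(cad(-.051,.094,.093),R),R); chk("  hi",tcp(cad(-.051,.094,.15),R),R)
E
```

```text
hole 250 306.19232177734375 183.38461303710938 8.954716682434082 [0.70835127 0.03048129 0.05      ] -0.05056803456876158 0.09155962585372067
block [[-0.096   0.0222  0.0452]
 [-0.0741  0.0901  0.0488]
 [-0.0259  0.1304  0.0528]]
skull grasp 1 [ 0.478 -0.262  0.023] None
hi [ 0.478 -0.262  0.173] [  6   4 -47  38 -43 158]
skull place [0.555 0.072 0.031] [ 37  30 -25  17 -57 114]
hi [0.555 0.072 0.183] [ 37  21 -16  15 -75 119]
skull grasp -1 [ 0.478 -0.262  0.023] None
hi [ 0.478 -0.262  0.173] [  6   4 -47  38 -43 -22]
skull place [0.555 0.072 0.031] [ 37  30 -25  17 -57 -66]
hi [0.555 0.072 0.183] [ 37  21 -16  15 -75 -61]
bot 1 15 [0.565 0.336 0.095] None
out [0.605 0.357 0.148] None
  well 0 [0.706 0.013 0.088] [  34   59    3   39 -101  111]
  hi [0.706 0.013 0.145] [  34   56    3   40 -104  114]
  well 20 [0.712 0.012 0.088] [ 37  52 -18  54 -86 107]
  hi [0.712 0.012 0.145] [ 37  48 -18  54 -89 110]
  well 40 [0.718 0.013 0.088] [ 35  45 -38  77 -77  97]
  hi [0.718 0.013 0.145] [ 36  40 -37  75 -78 102]
  well 60 [0.723 0.017 0.088] None
  hi [0.723 0.017 0.145] None
bot 1 22
[... 709 characters left out ...]
]
  hi [0.712 0.012 0.145] [ 37  48 -18  54 -89 -70]
  well 40 [0.718 0.013 0.088] [ 35  45 -38  77 -77 -83]
  hi [0.718 0.013 0.145] [ 36  40 -37  75 -78 -78]
  well 60 [0.723 0.017 0.088] None
  hi [0.723 0.017 0.145] None
bot -1 22 [0.563 0.335 0.093] None
out [0.603 0.356 0.147] [ 45  12 -44  50 -10  26]
  well 0 [0.706 0.013 0.086] [ 34  56   2  37 -97 -68]
  hi [0.706 0.013 0.143] [  33   53    3   37 -100  -65]
  well 20 [0.712 0.013 0.086] [ 36  49 -18  52 -81 -71]
  hi [0.712 0.013 0.143] [ 37  45 -18  51 -84 -67]
  well 40 [0.718 0.014 0.086] [ 34  42 -38  75 -70 -79]
  hi [0.718 0.014 0.143] [ 35  37 -37  73 -72 -73]
  well 60 [0.723 0.017 0.086] None
  hi [0.723 0.017 0.143] None
```

```bash
python3 - <<'E'
from h import *
def chk(n,P,R):
    q=robot.ik(P,R); print(n,None if q is None else np.round(q).astype(int))
G=np.array([.4761,-.2542,.040])
for t in(65,70,75,80):
  for rev in(0,180):
    R=ori(13.2-90+rev,t); chk(f"skull grasp {t} {rev}",tcp(G,R),R); chk("  hi",tcp(G+Z*.15,R),R)
for t in(70,75,80):
    R=ori(-106.5,t); chk(f"skull place {t}",tcp(cad(-.055,-.067,.048),R),R);chk("  hi",tcp(cad(-.055,-.067,.2),R),R)
for yy in(-.05,.05):
  for phi in(28,35,42):
    b=foot(yy)+BA*.095; R=ori(RA,40+phi); chk(f"bot {yy} {phi}",tcp(b,R),R); chk("  out",tcp(b+BA*.05,R),R); chk("  up",tcp(b+BA*.05+Z*.08,R),R)
for phi in(28,35,42):
    for psi in(0,20):
        R=ori(-106.5+psi,phi); chk(f"  well {phi} {psi}",tcp(cad(-.051,.093,.103),R),R); chk("  hi",tcp(cad(-.051,.093,.17),R),R)
# well mouth from image
p=np.load("top0.npz")['p']; cv2.imwrite("pics/well.png",cv2.resize(p[165:225,275:335,::-1],None,fx=10,fy=10,interpolation=cv2.INTER_CUBIC))
E
```

```text
skull grasp 65 0 None
  hi [  6   4 -47  38 -43 158]
skull grasp 65 180 [-22  31  -8 -22 -68  47]
  hi [-22  22  -1 -20 -83  41]
skull grasp 70 0 None
  hi [  4   5 -42  29 -44 168]
skull grasp 70 180 [-20  29 -12 -19 -62  44]
  hi [-20  19  -5 -17 -78  38]
skull grasp 75 0 [ -3  17 -52  42 -22 157]
  hi None
skull grasp 75 180 [-17  26 -16 -16 -56  40]
  hi [-17  17  -8 -14 -73  35]
skull grasp 80 0 None
  hi None
skull grasp 80 180 [-14  24 -20 -12 -51  35]
  hi [-14  15 -12 -10 -68  31]
skull place 70 [ 36  28 -26  15 -53 117]
  hi [ 36  19 -16  13 -71 122]
skull place 75 [ 34  26 -27  12 -50 120]
  hi [ 34  17 -17  10 -68 125]
skull place 80 [ 32  24 -27   9 -46 124]
  hi [ 32  15 -17   7 -66 128]
bot -0.05 28 [  50   15  -42   31  -15 -140]
  out [  50   15  -32   20  -24 -129]
  up [  51   10  -24   14  -36 -122]
bot -0.05 35 [  51   17  -29   11  -30 -121]
  out [  50   18  -21    9  -37 -118]
  up [  50   14  -15    7  -48 -116]
bot -0.05 42 [  49   20  -20    4  -42 -114]
  out [  48   21  -13    4  -49 -112]
  up [  48   17   -7    3  -58 -111]
bot 0.05 28 [  58   16  -43   41  -16 -158]
  out [  59   16  -32   27  -25 -143]
  up [  60   12  -24   19  -37 -135]
bot 0.05 35 [  60   18  -29   15  -31 -134]
  out [  59   19  -21   12  -38 -129]
  up [  59   15  -14   10  -48 -126]
bot 0.05 42 [  58   21  -19    6  -43 -124]
  out [  57   22  -12    5  -49 -122]
  up [  57   18   -6    4  -59 -121]
  well 28 0 [ 33  53   1  35 -93 114]
  hi [ 33  49   3  35 -97 117]
  well 28 20 [ 36  45 -19  50 -78 112]
  hi [ 36  41 -17  49 -82 117]
  well 35 0 [ 32  49   0  33 -88 115]
  hi [ 32  46   2  33 -93 119]
  well 35 20 [ 35  42 -19  47 -73 116]
  hi [ 35  38 -16  46 -78 121]
  well 42 0 [ 31  46  -1  30 -84 117]
  hi [ 32  43   2  30 -89 120]
  well 42 20 [ 34  39 -18  44 -69 120]
  hi [ 34  35 -15  42 -74 124]
```

View pics/well.png

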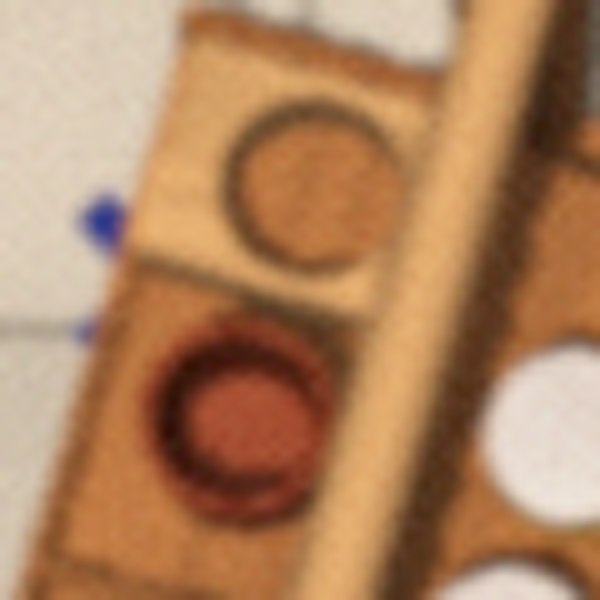

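The enlarged crop shows the well mouth centred at (314,184), which is full (306,183). That gives caddy (-51, 92) mm. The cup is centred in the middle bay at (240,420). I'll start with skull_a.

```bash
cat > s1.py <<'E'
from h import *
G=np.array([.4761,-.2542,.040])
R=ori(103.2,70); 
T=ori(-106.5,70)
print([robot.ik(tcp(G+Z*.3,R),R) is not None, robot.ik(tcp(cad(-.053,-.067,.348),T),T) is not None])
robot.goto(tcp(G,R)-R[:,2]*.12,R)
robot.servo_line(tcp(G,R),speed=.12)
robot.move_gripper(0.0)
print("w",robot.read_grip_width()*88,robot.read_finger_force(),robot.read_t())
robot.servo_line(tcp(G+Z*.02,R),speed=.06)
print("w",robot.read_grip_width()*88,robot.read_finger_force(),robot.read_force())
robot.servo_line(tcp(G+Z*.3,R),speed=.2)
p,W=cloud("side"); cv2.imwrite("pics/s1.png",p[:,:,::-1]); print(robot.read_t(),robot.read_grip_width()*88)
E
python3 s1.py
```

```text
[True, True]
w 56.860275162017494 30.000769151374698 3.3417
w 56.66333991799574 29.998972406610847 [ 0.4157963   0.18303845 -2.13986176]
5.425 56.548156304324365
```

View pics/s1.png

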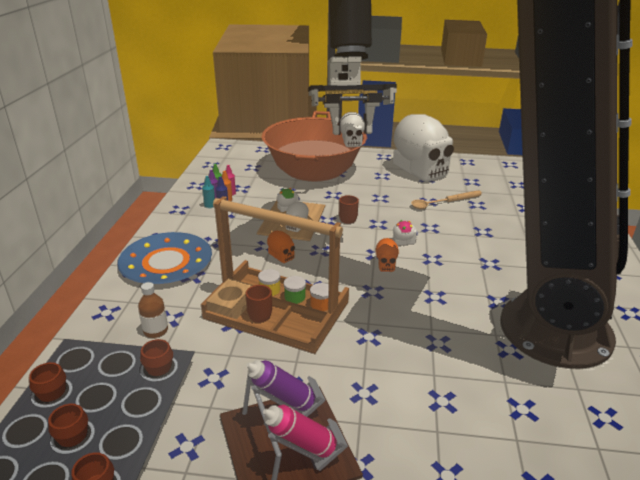

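Skull_a is held upright at (352,130) with a width of 56.5 mm. Next I'll carry it over the handle and place it in the end bay.

```bash
cat > s2.py <<'E'
from h import *
T=ori(-106.5,70); X,Y=-.053,-.067
robot.goto(tcp(cad(X,Y,.348),T),T)
print(robot.read_t(),robot.read_grip_width()*88)
robot.servo_line(tcp(cad(X,Y,.12),T),speed=.2)
robot.servo_line(tcp(cad(X,Y,.056),T),speed=.08)
f0=robot.read_force()
z=.056
while z>.042:
    z-=.001; robot.servo_line(tcp(cad(X,Y,z),T),speed=.02)
    f=robot.read_force()
    if f[2]-f0[2]>1.5: break
print("contact z",z,f-f0,robot.read_t())
w=robot.read_grip_width(); robot.move_gripper(w+9/88)
print(robot.read_force()-f0)
robot.servo_line(tcp(cad(X,Y,z),T)-T[:,2]*.14,speed=.12)
robot.move_gripper(1.0)
robot.goto(tcp(cad(-.16,.0,.30),T),T)
for n in("side","top"):
    p,W=cloud(n); cv2.imwrite(f"pics/s2{n}.png",p[:,:,::-1]); np.savez(f"s2{n}.npz",p=p,W=W)
print(robot.read_t())
s=np.load("s2side.npz")['p'][170:360,190:380,::-1]; t=np.load("s2top.npz")['p'][140:300,230:430,::-1]
cv2.imwrite("pics/s2.png",np.hstack([cv2.resize(s,(400,400)),cv2.resize(t,(400,400))]))
E
python3 s2.py
```

```text
6.8667 56.665944878817726
contact z 0.047999999999999994 [ 0.8300352  -0.03748886  1.64104835] 11.1083
[-0.01295664  0.24748813  1.38515514]
14.25
```

View pics/s2.png

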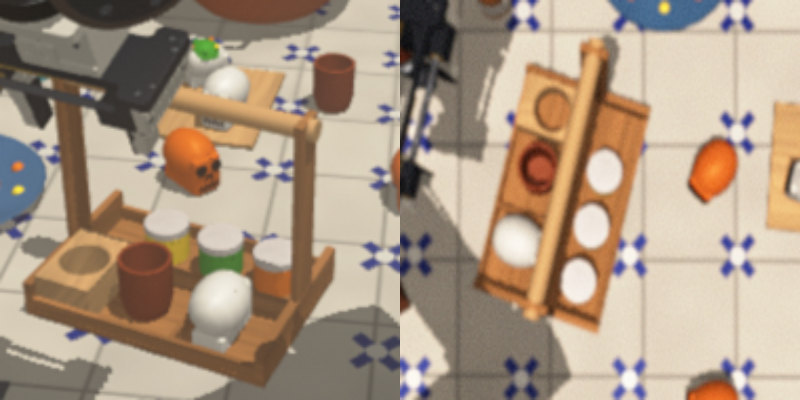

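The skull stands flat in the end bay at crop (220,310), with the cup beside it untouched. Next is a quick cylinder fit of the purple bottle, then the grasp.

```bash
cat >> h.py <<'E'
from scipy.optimize import least_squares
def cyl(Q,p0,a0,r=.022,freedir=True):
    "axis point/dir offsets in frame e1,e2 perpendicular to a0"
    e1=np.cross(a0,Z if abs(a0[2])<.9 else az(0)); e1/=np.linalg.norm(e1); e2=np.cross(a0,e1)
    def dec(x):
        a=a0+x[2]*e1+x[3]*e2 if freedir else a0; return p0+x[0]*e1+x[1]*e2,a/np.linalg.norm(a)
    def fun(x):
        p,a=dec(x); return np.linalg.norm(np.cross(Q-p,a),axis=1)-r
    s=least_squares(fun,np.zeros(4),loss="soft_l1",f_scale=.002); p,a=dec(s.x); return p,a,s.x,np.median(abs(s.fun))
E
cat > s3.py <<'E'
from h import *
p0=foot(-.05)+BA*.06
Qs={n:np.load(f"b_{n}_purple.npy") for n in("side","top")}
Qs["both"]=np.vstack([Qs["side"],Qs["top"]])
for n,Q in Qs.items():
    s=(Q-p0)@BA; Q=Q[(s>-.05)&(s<.05)]
    p,a,x,e=cyl(Q,p0,BA); print(n,p.round(4),(p-p0).round(4),"lat",((p-p0)@az(RA+90)).round(4),"nrm",x[:2].round(4),"tilt",np.degrees(np.arccos(a[2])).round(1),"az",np.degrees(np.arctan2(a[1],a[0])).round(1),e.round(4))
R=ori(RA,78,-1); b=foot(-.05)+BA*.095
for q in(tcp(b,R)-R[:,2]*.12,tcp(b,R),tcp(b+BA*.06,R),tcp(b+BA*.06+Z*.08,R)): print(np.round(robot.ik(q,R)))
T=ori(-106.5,38,-1)
for q in(cad(-.14,.0925,.2),cad(-.051,.0925,.175),cad(-.051,.0925,.103)): print(np.round(robot.ik(tcp(q,T),T)))
print(np.round(robot.read_qpos()))
E
python3 s3.py
```

```text
side [0.537  0.3224 0.0943] [-0.0043 -0.0003  0.0033] lat 0.0017 nrm [-0.0017 -0.0051] tilt 40.0 az 27.2 0.0007
top [0.5378 0.3223 0.0937] [-0.0035 -0.0005  0.0028] lat 0.0013 nrm [-0.0013 -0.0043] tilt 40.4 az 27.2 0.0011
both [0.5372 0.3226 0.0941] [-0.0041 -0.0002  0.0031] lat 0.0018 nrm [-0.0018 -0.0048] tilt 40.2 az 27.5 0.0008
[ 51.  10. -19.   6. -50.  64.]
[ 50.  19. -25.   8. -36.  62.]
[ 49.  19. -16.   6. -43.  66.]
[ 49.  15. -10.   5. -53.  67.]
[  36.   48.   15.   29. -100.  -59.]
[ 32.  44.   2.  31. -92. -61.]
[ 32.  48.  -0.  31. -86. -64.]
[ 37.  26.   8.  12. -89. 125.]
```

```bash
cat > s4.py <<'E'
from h import *
A=az(27.5)*np.sin(rad(40.1))+Z*np.cos(rad(40.1)); P=np.array([.5372,.3226,.0941]); F=P-A*.06
b=F+A*.095; R=ori(27.5,78,-1)
robot.goto(tcp(b,R)-R[:,2]*.13,R)
robot.servo_line(tcp(b,R),speed=.1)
print("f",robot.read_force())
robot.move_gripper(0.0); print("w",robot.read_grip_width()*88,robot.read_finger_force(),robot.read_force())
robot.servo_line(tcp(b+A*.07,R),speed=.06); print("w",robot.read_grip_width()*88,robot.read_force())
robot.servo_line(tcp(b+A*.07+Z*.1,R),speed=.15)
print(robot.read_t(),robot.read_grip_width()*88)
gp=b+A*.07+Z*.1
p,W=cloud("side"); H=cv2.cvtColor(p,cv2.COLOR_RGB2HSV)
m=(H[...,0]>=130)&(H[...,0]<=150)&(H[...,1]>110)&(np.linalg.norm(W-gp,axis=2)<.13)
Q=W[m]; s=(Q-gp)@A; print(len(Q),np.percentile(s,[1,99]))
print(cyl(Q,gp,A))
cv2.imwrite("pics/s4.png",p[:,:,::-1])
E
python3 s4.py
```

```text
f [ 0.05050011  0.02005674 -0.00300964]
w 43.64354971076774 30.00050112605095 [-3.11925437  1.66162505  1.34987996]
w 43.45802050800641 [-2.07998913 -0.32413908  0.37931049]
19.6333 43.78566598189836Traceback (most recent call last):
  File "s4.py", line 14, in <module>
    Q=W[m]; s=(Q-gp)@A; print(len(Q),np.percentile(s,[1,99]))
                                     ~~~~~~~~~~~~~^^^^^^^^^^
    return _quantile_unchecked(
        a, q, axis, out, overwrite_input, method, keepdims, weights)
    return _ureduce(a,
                    func=_quantile_ureduce_func,
    ...<5 lines>...
                    overwrite_input=overwrite_input,
                    method=method)
    r = func(a, **kwargs)
    result = _quantile(arr,
                       quantiles=q,
    ...<2 lines>...
                       out=out,
                       weights=wgt)
    slices_having_nans = np.isnan(arr[-1, ...])
                                  ~~~^^^^^^^^^
IndexError: index -1 is out of bounds for axis 0 with size 0
```

The bottle is held with a width of 43.8 mm, but the arm hides it from the side camera. I'll move to the approach point over the well and measure it there.

```bash
cat > s5.py <<'E'
from h import *
T=ori(-106.5,37.9,-1); g=cad(-.15,.0925,.22)
robot.goto(tcp(g,T),T); robot.dwell(.2)
print(robot.read_t(),robot.read_grip_width()*88)
al=[]
for n in("side","top"):
    p,W=cloud(n); H=cv2.cvtColor(p,cv2.COLOR_RGB2HSV)
    m=(H[...,0]>=127)&(H[...,0]<=152)&(H[...,1]>90)&(np.linalg.norm(W-g,axis=2)<.13)
    Q=W[m]; print(n,len(Q)); 
    if len(Q)>60:
        print(np.percentile(Q[:,2],[1,99])); c,a,x,e=cyl(Q,g,Z); print(c-g,"tilt",np.degrees(a[:2]),"caddy xy",np.degrees([a@CX,a@CY]),e)
    cv2.imwrite(f"pics/s5{n}.png",p[:,:,::-1])
E
python3 s5.py
```

```text
21.7583 43.56920270105791
side 0
top 152
[0.147885   0.24751697]
[0.00218865 0.00052922 0.        ] tilt [1.68688694 2.16430575] caddy xy [-2.55428084  1.00272444] 0.001394047162195015
```

View pics/s5side.png

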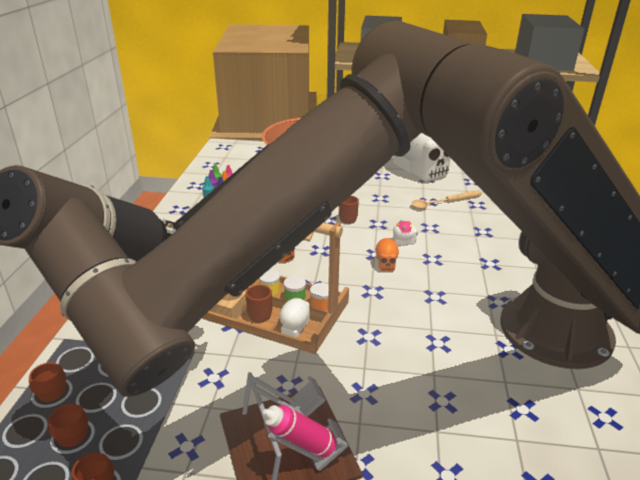

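The side camera is hidden by the arm. Only the pink bottle is left in the rack, at (300,430). From the top view the held bottle leans about 2.5° towards the hand. I'll correct that and measure again.

```bash
cat > s6.py <<'E'
from h import *
T=ori(-106.5,40.2,-1); g=cad(-.11,.0925,.21)
robot.servo_line(tcp(g,T),ori=T,speed=.1); robot.dwell(.2)
Q=[]
for i in range(4):
    p,W=cloud("top"); H=cv2.cvtColor(p,cv2.COLOR_RGB2HSV)
    m=(H[...,0]>=127)&(H[...,0]<=152)&(H[...,1]>90)&(np.linalg.norm(W-g,axis=2)<.13); Q.append(W[m])
Q=np.vstack(Q); Q=Q[Q[:,2]<g[2]+.02]; c,a,x,e=cyl(Q,g,Z); print(len(Q),"off caddy",(c-g)@CX,(c-g)@CY,"tilt",np.degrees([a@CX,a@CY]),e)
c,a,x,e=cyl(Q,g,Z,freedir=False); print("nodir",(c-g)@CX,(c-g)@CY)
print(np.percentile(Q[:,2],[0,1,99]),robot.read_t(),robot.read_grip_width()*88, robot.read_force())
cv2.imwrite("pics/s6.png",cv2.resize(p[130:250,230:390,::-1],(800,600),interpolation=cv2.INTER_CUBIC))
E
python3 s6.py
```

```text
298 off caddy -0.0010339067132851217 0.001066361441468232 tilt [1.5556733  1.94669543] 0.0009796084528799036
nodir -0.0008652655366386543 0.0015347193517002173
[0.13194627 0.14511949 0.22990096] 22.8167 44.16342027180585 [ 0.12426205  0.0221947  -1.6422046 ]
```

View pics/s6.png

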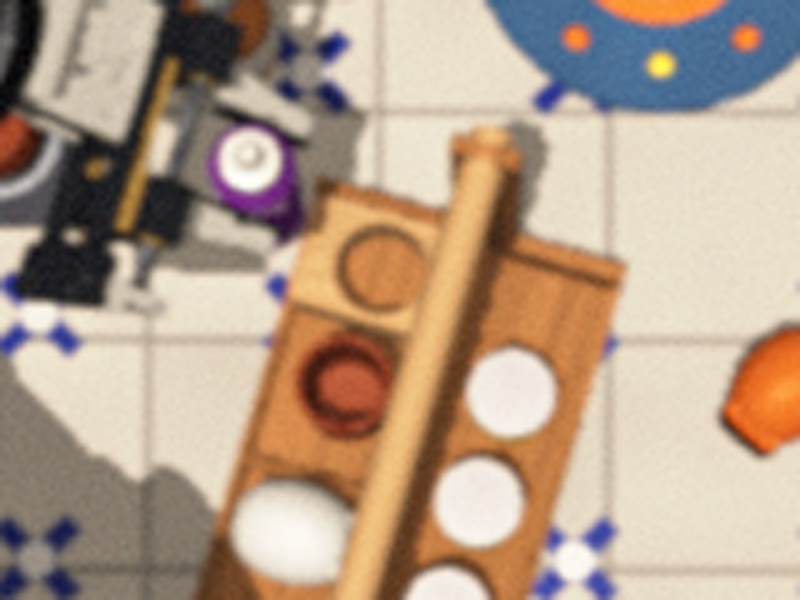

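The crop shows the bottle's cap tip at (250,155), inside its collar at about (252,167). The well at (383,268) is clear. I'll check the lean from the cap tip.

```bash
python3 - <<'E'
from h import *
c=robot.camera_info("top"); f=240/np.tan(np.radians(c['vfov']/2)); V=c['view'];Rv=V[:3,:3];o=-Rv.T@V[:3,3]
g=cad(-.11,.0925,.21)
def cast(u,v,zz):
    d=Rv.T@np.array([(u-c['cx'])/f,(v-c['cy'])/f,1.]); return o+d*(zz-o[2])/d[2]
for nm,x,y,zz in(("tip",250,154,.263),("rim",252,167,.234)):
    P=cast(230+x/5-.4,130+y/5-.4,zz); print(nm,((P-g)@CX*1e3).round(1),((P-g)@CY*1e3).round(1))
P=cast(230+383/5-.4,130+268/5-.4,.05); print("well",(P-CO)@CX,(P-CO)@CY)
E
```

```text
tip 3.3 -0.5
rim 1.3 -0.8
well -0.05069900880373915 0.09207216308687591
```

```bash
cat > s7.py <<'E'
from h import *
T=ori(-106.5,38.3,-1); X,Y=-.051,.0922
robot.servo_line(tcp(cad(-.11,.0925,.18),T),ori=T,speed=.1)
robot.servo_line(tcp(cad(X,Y,.165),T),speed=.08); robot.dwell(.1)
f0=robot.read_force(); z=.165
while z>.097:
    z-=.002 if z>.112 else .001
    robot.servo_line(tcp(cad(X,Y,z),T),speed=.03); f=robot.read_force()-f0
    if z%.01<.0021 : print(round(z,3),f.round(2))
    if f[2]>2 or np.linalg.norm(f[:2])>5: break
print("stop z",z,f,robot.read_t(),robot.read_grip_width()*88)
E
python3 s7.py
```

```text
0.161 [0.19 0.34 0.49]
0.151 [-0.88 -0.02  0.51]
0.141 [1.24 0.48 1.24]
0.131 [0.77 0.3  1.24]
0.121 [-0.35  0.83  0.79]
0.111 [ 0.15 -1.48  0.91]
stop z 0.10699999999999996 [-0.52748004  0.79364866  4.29497496] 32.0167 43.505987741936565
```

```bash
python3 - <<'E'
from h import *
T=ori(-106.5,38.3,-1); X,Y=-.051,.0922
for z in(.1065,.106,.1055,.105,.1045,.104):
    robot.servo_line(tcp(cad(X,Y,z),T),speed=.02); robot.dwell(.1); f=robot.read_force(); print(z,f.round(2),robot.read_ft_torque().round(2),robot.read_grip_width()*88)
    if f[2]>9: break
E
```

```text
0.1065 [-0.15  1.29  5.23] [ 1.39  0.06 -0.4 ] 43.39547912399472
0.106 [-1.35  1.5   7.65] [ 1.02  0.28 -0.45] 43.12038432969328
0.1055 [-1.31  2.38  9.28] [ 0.55  0.67 -0.68] 43.66574539606578
```

```bash
python3 - <<'E'
from h import *
T=ori(-106.5,38.3,-1); X,Y=-.051,.0922
robot.move_gripper(.62); robot.dwell(.2); print(robot.read_force().round(2))
g=tcp(cad(X,Y,.1055),T)
robot.servo_line(g-T[:,2]*.15,speed=.12)
q=robot.read_qpos().copy(); q=np.array(q); q[0]+=38; robot.movej(q)
Q=[]
ims=[]
for n in("side","top"):
    p,W=cloud(n); H=cv2.cvtColor(p,cv2.COLOR_RGB2HSV); g=cad(X,Y,.08)
    m=(H[...,0]>=127)&(H[...,0]<=152)&(H[...,1]>90)&(np.linalg.norm(W-g,axis=2)<.1)&(W[...,2]>.055); Qn=W[m]; Q.append(Qn)
    if len(Qn)>50:
        c,a,x,e=cyl(Qn,g,Z); print(n,len(Qn),((c-g)@CX).round(4),((c-g)@CY).round(4),np.degrees([a@CX,a@CY]).round(1),e.round(4))
    k=W[np.linalg.norm(W[...,:2]-g[:2],axis=2)<.012]; print("tip z",k[:,2].max())
    ims.append(cv2.resize(p[170:360,190:380,::-1] if n=="side" else p[140:300,230:390,::-1],(400,400)))
cv2.imwrite("pics/s8.png",np.hstack(ims)); print(robot.read_t())
E
```

```text
[ 0.3  -0.03 -0.53]
side 522 0.0003 -0.0001 [1.6 1.2] 0.0014
tip z 0.15763419703945894
top 110 0.0002 0.0009 [-3.1  2.1] 0.0013
tip z 0.16075720197644222
37.0333
```

View pics/s8.png

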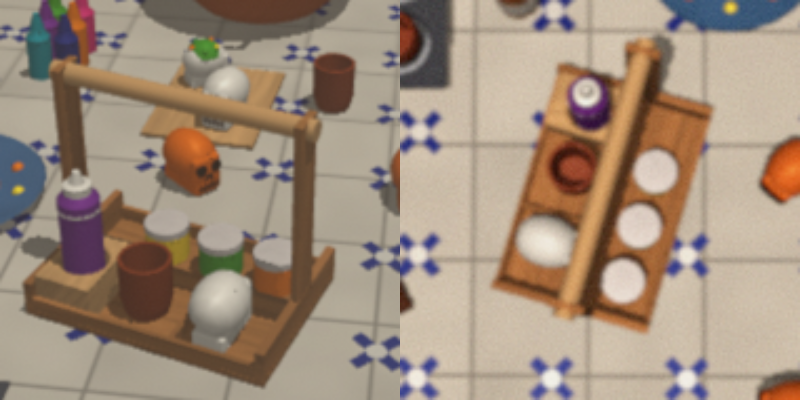

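The bottle stands upright in the well at left crop (80,225), with its tip at z = 158 mm, as it should be when on the bottom. The cup and skull are in their bays, and the arm is clear.

```bash
python3 -c "
from rig import robot
print(robot.job_done(),robot.read_t())"
```

```text
the job is handed in; nothing more can be done
the job is handed in; nothing more can be done
```

The job is handed in, with no verdict shown: the caddy holds skull_a in the end bay, the cup that was already there in the middle bay, and the purple bottle upright in the well, and my last reading before handing in was 37 s of the 67 s allowed.

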